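# Stand the slumped filter cartons back up

### The arm

A 7-joint arm with a two-finger parallel gripper is mounted at the origin on a cart in front of the work surface, level with it; the furniture and walls round the work are solid. World frame = base frame: x ahead of the robot, y to its left, z up, the work surface at z = 0. Lengths are in mm, angles in rad, forces in N, time in s.
With the tool pointing down it reaches from about 400 to 875 mm from the base axis. Payload 6.5 kg.
Tool frame: the origin (TCP) lies midway between the tips of the shut fingers; the grasp point (between the pads) lies 19 mm behind it; z points along the fingers, y is the line along which they close (so a half turn about z gives the same grasp; the last joint's range is limited). The gripper opens to 88 mm and grips with 3 to 60 N. Pads are 18 mm wide; open, the fingers measure 123 mm over their backs; the gripper's body (75 mm by 187 mm) begins 45 mm behind the grasp point.
Start: joints at [1.078, 0.536, -0.004, 1.538, 0.003, 1.067, -0.071], TCP at [269.069, -591.686, 238.716] pointing down, gripper open.
Joint ranges: [-2.7, 2.7], [-0.37, 2.16], [-1.27, 1.26], [0.24, 2.4], [-1.31, 4.45], [0.19, 1.91], [-2.76, 2.76]. Speed limits (rad/s): [2.39, 2.39, 3.14, 3.14, 3.14, 3.14, 3.14].

### API

Orientations are given as a rotation vector (axis times angle).
In Python, from workcell import * gives the robot as it stands.
- The arm moves only by the shell command python3 -m pendant 'ROWS' [FORCE]. ROWS is JSON, a list of rows, each an object with "twist": the turn, a rotation vector about the tool's x, y, z in rad, a list of three; "translation": the shift along the tool's x, y, z in mm, a list of three; "grip": the closure, from -1 (fully open) to 1 (shut), so that 0 is half open. A call has 1 to 20 rows; each row is the pose to reach, as a shift and turn from the pose commanded when the call began, along the tool's axes at that moment; what a row does not reach only later rows make up. A row lasts 1/10 s, in which the tool goes at most 50 mm and 8.59 degrees, less where a joint would pass 70% of its speed; a pose out of reach is approached as far as the arm can. A call with a gripper value outside its range is refused whole. The fingers move at their own pace and stop on an object; FORCE is the grip in N (left out, the last holds). Time passes only in rows, so rows that repeat a pose let the fingers close. It gives the time, the measured TCP pose, the force, the opening and the grip force at its end, in the units of the state.
- state(): the state, without advancing time (a new reading comes with each control period).
- snapshot(name): name is "scene" or "top" or "wrist"; returns the picture (400x640x3 uint8, red, green, blue); there is no depth.
- camera_info(name): a dict with "intrinsics" (3x3 intrinsics, pixels), "R" (3x3) and "t" (3): a world point X has camera coordinates R X + t; the wrist camera has in their place "mount" (4x4, takes a point from camera to tool coordinates, whose origin is the TCP and whose axes are the flange's). Camera axes: x right, y down, z forward; pixel columns grow to the right and rows downward; lengths in mm; the calibration is good to about 2 mm. The wrist camera is an equidistant fisheye: a pixel r from the principal point sees the ray r / f radians off the axis. A picture is of the moment at which its call begins: read the wrist's pose just before it. camera_info takes no time and is no camera call.
- job_done(): hands the job in; it is judged then, once.
The state is a dict: "clock": time; "joint_positions": joint angles; "joint_velocities": joint speeds; "effort": joint torques, N m; "tool_pos": TCP position; "tcp_rot": TCP orientation; "wrist_force": force on the tool from outside, world axes, zero at the start; "wrist_torque": the same for the moment, N m; "finger_gap": finger opening in mm; "gripper_force": force on a finger pad.
Only numpy, scipy, OpenCV 4.12 (cv2) and the standard library are available. Lean on these libraries where they do the work, as an engineer would, in place of code of your own. Each camera call takes 0.05 s, during which the arm holds its last target. There are 200 camera calls.

### The job

Two white filter cartons have slumped over, each onto a small orange-and-white box. Gently push each carton back upright with the fingers, so that it stands on its base on the spot where it is now; do not grip, lift or topple it. Leave the small boxes, the glassware and everything else where they are.

Things in the scene. Friction and masses are not known exactly. Their poses are not given: they have to be found in the camera images.
- carton_1: The slightly larger white filter carton, teal stripe: rigid box 152 x 72 x 138 mm (own x, y, z), 0.3 kg, origin at the centre of its underside. It leans about 40 degrees toward its own +y (any compass direction) on one long bottom edge, its +y face resting on film_box_1. Below 28 degrees of lean it rocks back onto its base by itself. About 1 N sideways at the top raises it.
- carton_1_top (a point): Middle of carton_1's long top edge on the side it leans to (own +y side): the edge that hangs over the film box, about 106 mm above the worktop at the start, 138 mm when upright.
- carton_1_foot (a point): Middle of carton_1's long bottom edge on the side it leans to (own +y side): the edge it pivots on, touching the 2 mm thick grey-green mat on the worktop.
- carton_1_heel (a point): Middle of carton_1's other long bottom edge (own -y side), raised from the worktop while the carton leans.
- carton_2: The slightly smaller white filter carton, teal stripe: rigid box 142 x 74 x 130 mm (own x, y, z), 0.3 kg, origin at the centre of its underside. It leans about 38 degrees toward its own +y (any compass direction) on one long bottom edge, its +y face resting on film_box_2. Below 30 degrees of lean it rocks back onto its base by itself. About 1 N sideways at the top raises it.
- carton_2_top (a point): Middle of carton_2's long top edge on the side it leans to (own +y side): the edge that hangs over the film box, about 103 mm above the worktop at the start, 130 mm when upright.
- carton_2_foot (a point): Middle of carton_2's long bottom edge on the side it leans to (own +y side): the edge it pivots on, touching the 2 mm thick grey-green mat on the worktop.
- carton_2_heel (a point): Middle of carton_2's other long bottom edge (own -y side), raised from the worktop while the carton leans.
- film_box_1: White and orange box of sealing film, loose, 64 x 111 x 58 mm (own x, y, z; origin at the centre of its underside), 0.4 kg; carton_1 leans on the upper edge of one of its 111 mm long sides.
- film_box_2: White and orange box of sealing film, loose, 64 x 111 x 58 mm (own x, y, z; origin at the centre of its underside), 0.4 kg; carton_2 leans on the upper edge of one of its 111 mm long sides.
- beaker: Small glass beaker, 54 x 58 x 70 mm, loose, origin at the centre of its underside; stands between the cartons or nearer the robot. Bystander: not to be disturbed.
- conical_flask: Conical glass flask, 68 mm wide, 110 mm tall, loose, origin at the centre of its underside; stands between the cartons or nearer the robot. Bystander: not to be disturbed.
- petri_dish: Petri dish, 60 mm wide, 15 mm tall, loose, origin at the centre of its underside. Bystander: not to be disturbed.
- weighing_boat: White weighing boat, 88 x 88 x 20 mm, loose, origin at the centre of its underside. Bystander: not to be disturbed.

How it is judged (in metres and radians):
At the end, for the whole second after the job is handed in: Both cartons stand upright on their bases (within 0.06 rad), at rest, the bottom edge each pivoted on within 50 mm of where it was at the start (angle between each of carton_1, carton_2's own z axis and vertical below 0.06 rad and height (world z) of each of carton_1, carton_2 below 0.008 m and distance of each of carton_1_foot, carton_2_foot from where it was at the start of the episode below 0.05 m and linear speed of each of carton_1, carton_2 below 0.02 m/s and angular speed of each of carton_1, carton_2 below 0.1 rad/s); the robot touches nothing.
It fails at once if a carton is lifted: both its long bottom edges are more than 15 mm off the mat it stands on (height (world z) of each of carton_1_foot, carton_1_heel above 0.017 m or height (world z) of each of carton_2_foot, carton_2_heel above 0.017 m).
It fails at once if the fingers squeeze or press a carton with more than 18 N (contact force between the fingers and carton_1 above 18 N or contact force between the fingers and carton_2 above 18 N).
It fails at once if a film box is shoved more than 25 mm or tipped (distance of any of film_box_1, film_box_2 from where it was at the start of the episode above 0.025 m or angle between any of film_box_1, film_box_2's own z axis and vertical above 0.25 rad).
It fails at once if glassware or another bystander is moved more than 15 mm or tipped (distance of any of beaker, conical_flask, petri_dish, weighing_boat from where it was at the start of the episode above 0.015 m or angle between any of beaker, conical_flask, petri_dish, weighing_boat's own z axis and vertical above 0.25 rad).
It also fails if it takes over 58 s, if anything falls off the work surface, if the arm or the gripper's body presses on something with over 40 N, if the wrist force passes 120 N, or if a joint passes its speed limit or range.

## Working session

There is one attempt and no reset: what is moved stays moved. The work goes in short steps, Python scripts to look and compute and a shell command to move; the robot and the scene stay as the last step left them, time stands still between calls to the robot, and variables do not carry over. Pictures are saved under pics/ and viewed, at most 10 in all, crops included, and the job is handed in when it is done.

```bash
mkdir -p pics; ls
python3 - <<'E'
from workcell import *
import cv2,numpy as np
for n in ["scene","top"]:
    cv2.imwrite(f"pics/{n}0.png",cv2.cvtColor(snapshot(n),cv2.COLOR_RGB2BGR))
    c=camera_info(n);print(n,{k:np.round(v,3).tolist() if not isinstance(v,str) else v for k,v in c.items()})
s=state();print(s['tool_pos'],s['tcp_rot'],s['clock'],s['finger_gap'])
E
```

```text
pics
scene {'intrinsics': [[438.985, 0.0, 322.584], [0.0, 438.985, 204.144], [0.0, 0.0, 1.0]], 'R': [[-0.714, -0.701, -0.005], [-0.329, 0.342, -0.88], [0.618, -0.627, -0.475]], 't': [401.42, 231.317, 1273.299]}
top {'intrinsics': [[506.416, 0.0, 319.35], [0.0, 506.416, 203.503], [0.0, 0.0, 1.0]], 'R': [[-0.023, -1.0, -0.018], [-0.996, 0.024, -0.086], [0.086, 0.016, -0.996]], 't': [93.63, 465.179, 1555.858]}
[ 268.81907791 -591.18333887  237.92725202] [-3.06882065e+00 -6.65070171e-01  7.17045819e-04] 0.1 88.30331487485695
```

View pics/top0.png

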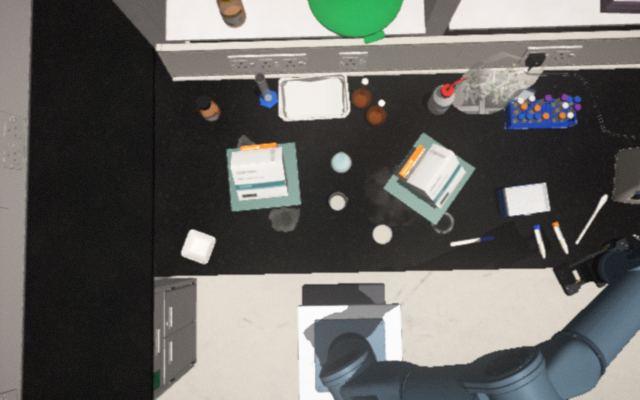

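View pics/scene0.png

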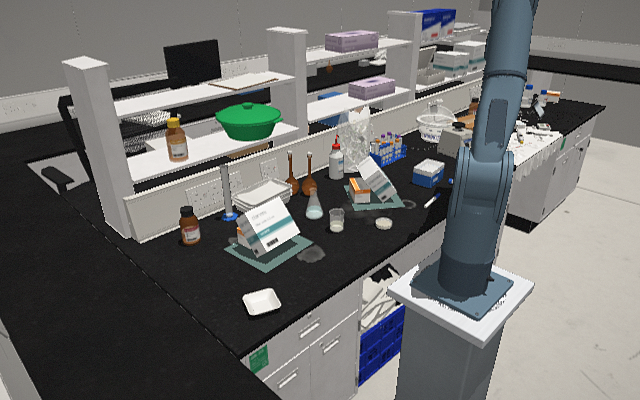

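Run:
```python
import cv2,numpy as np
t=cv2.imread("pics/top0.png")
a=cv2.resize(t[125:225,215:315],None,fx=4,fy=4,interpolation=cv2.INTER_CUBIC)
b=cv2.resize(t[125:225,380:480],None,fx=4,fy=4,interpolation=cv2.INTER_CUBIC)
cv2.imwrite("pics/crop0.png",np.hstack([a,b]))
```

```text
(no output)
```

View pics/crop0.png

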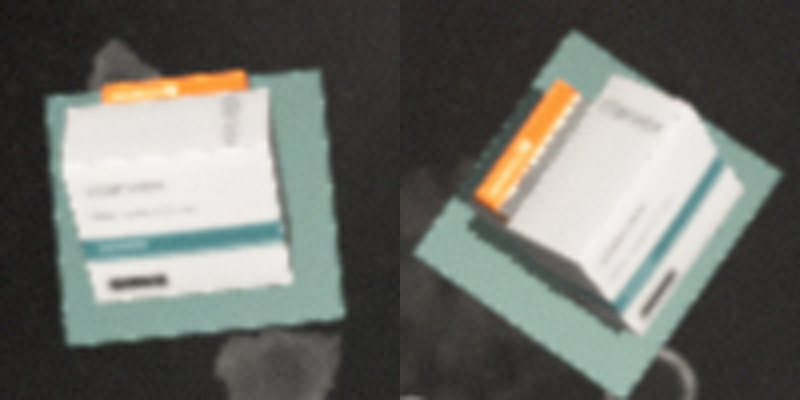

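```bash
cat > h.py <<'E'
import numpy as np
from workcell import *
def ray(n,px,z):
    c=camera_info(n);K=np.array(c['intrinsics']);R=np.array(c['R']);t=np.array(c['t'])
    C=-R.T@t;d=R.T@np.linalg.solve(K,[px[0],px[1],1]);return C+d*(z-C[2])/d[2]
E
python3 - <<'E'
from h import *
L=lambda x,y:(x/4+215,y/4+125)
Rr=lambda x,y:((x-400)/4+380,y/4+125)
P={'A':([L(64,105),L(268,90)],[L(66,165),L(272,148)],[L(102,100),L(246,86)],[L(98,301),L(292,282)]),
'B':([Rr(608,75),Rr(505,215)],[Rr(690,105),Rr(582,262)],[Rr(582,92),Rr(500,208)],[Rr(742,185),Rr(640,333)])}
for k,(top,ridge,fb,heel) in P.items():
    for nm,pts,z in(('top',top,107),('ridge',ridge,151),('filmtop',fb,60),('heel',heel,47)):
        q=[ray('top',p,z) for p in pts];d=q[1]-q[0]
        print(k,nm,np.round(q,0).tolist(),'len',round(np.linalg.norm(d)),'mid',np.round((q[0]+q[1])/2),'edge ang',round(np.degrees(np.arctan2(d[1],d[0])),1))
for n,p,z in(('flask',(341,161),60),('beaker',(338,201),60),('petri',(382,234),10)):print(n,np.round(ray('top',p,z)))
c=camera_info('wrist');print(np.round(c['mount'],2).tolist(),c['intrinsics'])
from scipy.spatial.transform import Rotation as R
print(R.from_rotvec(state()['tcp_rot']).as_matrix().round(2))
E
```

```text
A top [[622.0, 341.0, 107.0], [630.0, 189.0, 107.0]] len 152 mid [626. 265. 107.] edge ang -87.2
A ridge [[570.0, 331.0, 151.0], [578.0, 183.0, 151.0]] len 149 mid [574. 257. 151.] edge ang -86.7
A filmtop [[635.0, 321.0, 60.0], [643.0, 210.0, 60.0]] len 111 mid [639. 265.  60.] edge ang -85.9
A heel [[481.0, 327.0, 47.0], [492.0, 178.0, 47.0]] len 150 mid [486. 253.  47.] edge ang -85.8
B top [[629.0, -256.0, 107.0], [527.0, -176.0, 107.0]] len 130 mid [ 578. -216.  107.] edge ang 142.1
B ridge [[597.0, -305.0, 151.0], [486.0, -223.0, 151.0]] len 138 mid [ 541. -264.  151.] edge ang 143.7
B filmtop [[626.0, -246.0, 60.0], [538.0, -180.0, 60.0]] len 110 mid [ 582. -213.   60.] edge ang 143.1
B heel [[553.0, -368.0, 47.0], [442.0, -285.0, 47.0]] len 139 mid [ 497. -326.   47.] edge ang 143.5
flask [593.  13.  60.]
beaker [470.  25.  60.]
petri [ 368. -110.   10.]
[[-0.0, -0.96, -0.28, 71.63], [1.0, -0.0, -0.0, -1.31], [0.0, -0.28, 0.96, -146.57], [0.0, 0.0, 0.0, 1.0]] [[309.70691629   0.         322.24001132]
 [  0.         309.70691629 196.42689219]
 [  0.           0.           1.        ]]
[[ 0.91  0.41 -0.  ]
 [ 0.41 -0.91  0.  ]
 [-0.   -0.   -1.  ]]
```

```bash
cat >> h.py <<'E'
from scipy.spatial.transform import Rotation as Ro
def go(pos,alpha):
    s=state();T=Ro.from_rotvec(s['tcp_rot']);a=np.radians(alpha);c,q=np.cos(a),np.sin(a)
    G=Ro.from_matrix([[c,q,0],[q,-c,0],[0,0,-1]])
    print('clock',round(s['clock'],2),'pos',s['tool_pos'].round(1) if hasattr(s['tool_pos'],'round') else s['tool_pos'],'F',np.round(s['wrist_force'],2))
    print('translation',T.inv().apply(np.array(pos)-s['tool_pos']).round(1),'twist',(T.inv()*G).as_rotvec().round(4))
E
python3 -c "
from h import *
go((597,-193,230),53.3)"
```

```text
clock 0.1 pos [ 268.8 -591.2  237.9] F [ 1.47 -0.46 -0.66]
translation [ 463.6 -226.6    8.2] twist [-1.600e-03 -3.000e-04 -5.034e-01]
```

```bash
python3 -m pendant '[{"twist":[0,0,-0.05],"translation":[30,-15,0],"grip":0},{"twist":[0,0,-0.1],"translation":[70,-35,0],"grip":0},{"twist":[0,0,-0.15],"translation":[110,-54,0],"grip":0},{"twist":[0,0,-0.2],"translation":[150,-73,0],"grip":0},{"twist":[0,0,-0.25],"translation":[190,-93,0],"grip":0},{"twist":[0,0,-0.3],"translation":[230,-112,0],"grip":0},{"twist":[0,0,-0.35],"translation":[270,-132,0],"grip":0},{"twist":[0,0,-0.4],"translation":[310,-152,0],"grip":0},{"twist":[0,0,-0.45],"translation":[350,-171,0],"grip":0},{"twist":[0,0,-0.5],"translation":[390,-191,0],"grip":0},{"twist":[0,0,-0.503],"translation":[430,-210,4],"grip":0},{"twist":[-0.002,0,-0.503],"translation":[455,-222,8],"grip":0},{"twist":[-0.002,0,-0.503],"translation":[463.6,-226.6,8],"grip":0},{"twist":[-0.002,0,-0.503],"translation":[463.6,-226.6,8],"grip":0},{"twist":[-0.002,0,-0.503],"translation":[463.6,-226.6,8],"grip":0}]'
python3 -c "
from h import *
import cv2
go((597,-193,85),53.3);print(state()['finger_gap'])
cv2.imwrite('pics/w1.png',cv2.cvtColor(snapshot('wrist'),cv2.COLOR_RGB2BGR))"
```

```text
clock: 1.6
tool_pos: [596.1, -195.7, 230.6]
tcp_rot: [2.807, 1.404, -0.002]
wrist_force: [0.0, -0.7, -0.2]
finger_gap: 44.1
gripper_force: 0.0
clock 1.6 pos [ 596.1 -195.7  230.6] F [ 0.01 -0.65 -0.21]
translation [  3.   -1.2 145.6] twist [ 0.0018  0.0022 -0.0026]
44.107808560264644
```

View pics/w1.png

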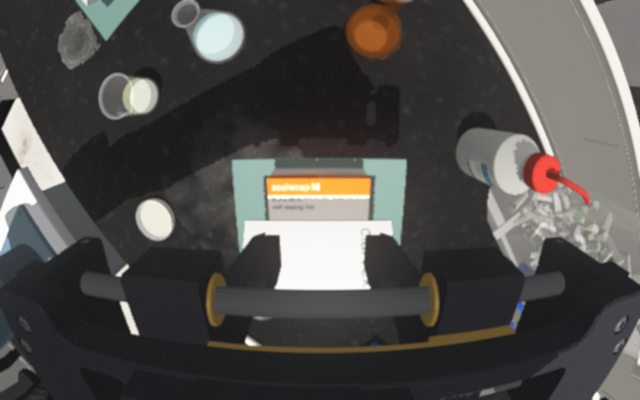

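```bash
cat >> h.py <<'E'
def wray(px,z):
    s=state();c=camera_info('wrist');K=np.array(c['intrinsics']);M=np.array(c['mount'])
    v=np.array([(px[0]-K[0,2])/K[0,0],(px[1]-K[1,2])/K[1,1]]);r=np.hypot(*v)
    d=np.r_[np.sin(r)*v/r,np.cos(r)];T=Ro.from_rotvec(s['tcp_rot'])
    C=T.apply(M[:3,3])+s['tool_pos'];d=T.apply(M[:3,:3]@d);return C+d*(z-C[2])/d[2]
E
python3 - <<'E'
from h import *
u=np.array([.598,.802,0]);e=np.array([-.802,.598,0])
for p,z in(((245,221),104),((390,221),104),((265,178),60),((374,178),60)):
    q=wray(p,z);print(p,q.round(),'u',round(q@u),'e',round(q@e))
for z in (0,100,150,190):print(z,'bottle scene top',ray('scene',(337,140),z).round(),'base',ray('scene',(336,178),z).round(),'top cap',ray('top',(449,90),z).round())
for z in (0,60,150): print(z,'wrist cap',wray((542,173),z).round(),'base end',wray((470,145),z).round())
E
```

```text
(245, 221) [ 516. -176.  104.] u 167 e -520
(390, 221) [ 628. -260.  104.] u 167 e -659
(265, 178) [ 547. -159.   60.] u 199 e -533
(374, 178) [ 639. -229.   60.] u 199 e -649
0 bottle scene top [1080. -637.    0.] base [ 757. -282.    0.] top cap [ 824. -340.    0.]
100 bottle scene top [ 894. -435.  100.] base [ 611. -123.  100.] top cap [ 793. -315.  100.]
150 bottle scene top [ 801. -334.  150.] base [538. -44. 150.] top cap [ 777. -303.  150.]
190 bottle scene top [ 727. -253.  190.] base [480.  19. 190.] top cap [ 765. -293.  190.]
0 wrist cap [ 858. -395.    0.] base end [ 771. -287.    0.]
60 wrist cap [ 823. -354.   60.] base end [ 750. -263.   60.]
150 wrist cap [ 771. -293.  150.] base end [ 718. -227.  150.]
```

```bash
python3 -m pendant '[{"twist":[0,0,0],"translation":[1,-1,30],"grip":0},{"twist":[0,0,0],"translation":[2,-1,60],"grip":0},{"twist":[0,0,0],"translation":[3,-1,90],"grip":0},{"twist":[0,0,0],"translation":[3,-1,115],"grip":0},{"twist":[0,0,0],"translation":[3,-1,135],"grip":0},{"twist":[0,0,0],"translation":[3,-1,146],"grip":0},{"twist":[0,0,0],"translation":[3,-1,146],"grip":0},{"twist":[0,0,0],"translation":[3,-1,146],"grip":0}]'
python3 -c "
from h import *
import cv2
cv2.imwrite('pics/w2.png',cv2.cvtColor(snapshot('wrist'),cv2.COLOR_RGB2BGR))"
```

```text
clock: 2.45
tool_pos: [598.6, -191.7, 85.6]
tcp_rot: [2.806, 1.406, 0.001]
wrist_force: [-0.2, 0.8, 0.6]
finger_gap: 44.0
gripper_force: 0.0
```

View pics/w2.png

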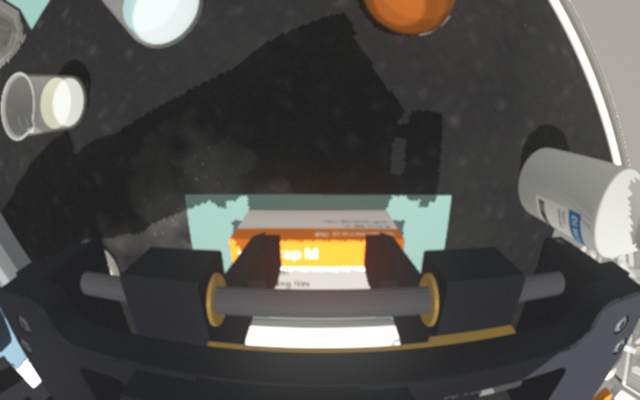

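The view shows both fingers (about cols 265 and 380, row 260) above the film box and behind the carton's hanging edge (about row 320), so the push can begin.

```bash
python3 -m pendant '[{"twist":[0,0,0],"translation":[-5,0,0],"grip":0},{"twist":[0,0,0],"translation":[-10,0,0],"grip":0},{"twist":[0,0,0],"translation":[-15,0,0],"grip":0},{"twist":[0,0,0],"translation":[-18,0,0],"grip":0},{"twist":[0,0,0],"translation":[-20,0,0],"grip":0},{"twist":[0,0,0],"translation":[-22,0,0],"grip":0},{"twist":[0,0,0],"translation":[-24,0,-1],"grip":0},{"twist":[0,0,0],"translation":[-26,0,-2],"grip":0},{"twist":[0,0,0],"translation":[-28,0,-3],"grip":0},{"twist":[0,0,0],"translation":[-30,0,-4],"grip":0},{"twist":[0,0,0],"translation":[-32,0,-5],"grip":0},{"twist":[0,0,0],"translation":[-34,0,-6],"grip":0},{"twist":[0,0,0],"translation":[-36,0,-7],"grip":0},{"twist":[0,0,0],"translation":[-38,0,-8],"grip":0}]'
python3 -m pendant '[{"twist":[0,0,0],"translation":[-2,0,-1],"grip":0},{"twist":[0,0,0],"translation":[-4,0,-2],"grip":0},{"twist":[0,0,0],"translation":[-6,0,-3],"grip":0},{"twist":[0,0,0],"translation":[-8,0,-4],"grip":0},{"twist":[0,0,0],"translation":[-10,0,-5],"grip":0},{"twist":[0,0,0],"translation":[-12,0,-6],"grip":0},{"twist":[0,0,0],"translation":[-14,0,-7],"grip":0},{"twist":[0,0,0],"translation":[-15,0,-8],"grip":0},{"twist":[0,0,0],"translation":[-15,0,-8],"grip":0},{"twist":[0,0,0],"translation":[-15,0,-8],"grip":0}]'
python3 -c "
from h import *
import cv2
cv2.imwrite('pics/t3.png',cv2.cvtColor(cv2.resize(snapshot('scene')[150:300,200:450],None,fx=3,fy=3,interpolation=2),cv2.COLOR_RGB2BGR))"
```

```text
clock: 3.9
tool_pos: [575.5, -221.4, 92.8]
tcp_rot: [2.806, 1.408, 0.0]
wrist_force: [-0.6, -0.2, 0.2]
finger_gap: 43.9
gripper_force: 0.0
clock: 4.9
tool_pos: [566.8, -233.1, 100.8]
tcp_rot: [2.806, 1.408, 0.001]
wrist_force: [-0.5, -0.4, -0.1]
finger_gap: 43.9
gripper_force: 0.0
```

View pics/t3.png

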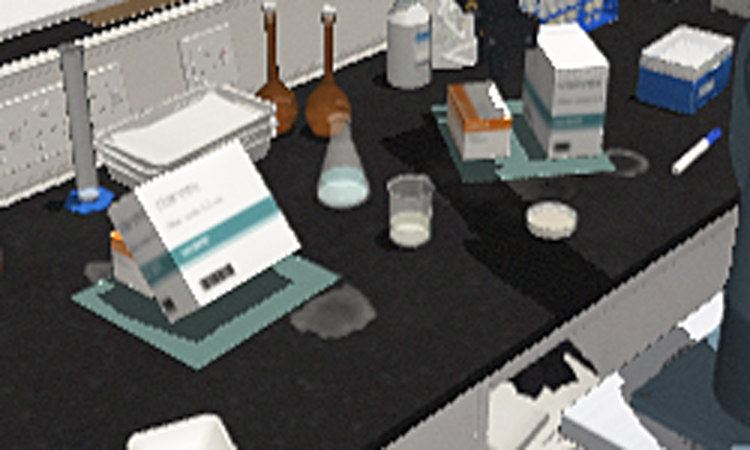

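Carton 2 stands upright (crop about (565,95)), and its film box has not moved. Next I retreat and work out the approach to carton 1.

```bash
python3 -m pendant '[{"twist":[0,0,0],"translation":[10,0,0],"grip":0},{"twist":[0,0,0],"translation":[20,0,-10],"grip":0},{"twist":[0,0,0],"translation":[20,0,-50],"grip":0},{"twist":[0,0,0],"translation":[20,0,-90],"grip":0},{"twist":[0,0,0],"translation":[20,0,-130],"grip":0},{"twist":[0,0,0],"translation":[20,0,-150],"grip":0},{"twist":[0,0,0],"translation":[20,0,-150],"grip":0},{"twist":[0,0,0],"translation":[20,0,-150],"grip":0}]'
python3 -c "
from h import *
go((659,267,250),3.7)
for z in (0,100,150,200):print(z,'cyl top scene',ray('scene',(223,165),z).round(),'base',ray('scene',(229,216),z).round(),'top',ray('top',(262,75),z).round(),ray('top',(268,99),z).round())
print(np.round(state()['joint_positions'],2))"
```

```text
clock: 5.75
tool_pos: [578.8, -216.0, 250.9]
tcp_rot: [2.806, 1.409, 0.001]
wrist_force: [-0.3, -0.3, -0.3]
finger_gap: 44.2
gripper_force: 0.0
clock 5.75 pos [ 578.8 -216.   250.9] F [-0.28 -0.33 -0.25]
translation [ 4.353e+02 -2.241e+02  3.000e-01] twist [ 2.200e-03 -8.000e-04  8.663e-01]
0 cyl top scene [1235.  -21.    0.] base [815. 238.   0.] top [890. 259.   0.] [811. 241.   0.]
100 cyl top scene [1030.  105.  100.] base [662. 332. 100.] top [855. 246. 100.] [780. 229. 100.]
150 cyl top scene [928. 168. 150.] base [586. 379. 150.] top [838. 240. 150.] [765. 223. 150.]
200 cyl top scene [825. 231. 200.] base [509. 426. 200.] top [820. 234. 200.] [750. 218. 200.]
[ 0.46  0.48 -0.24  1.61  0.13  1.07 -0.46]
```

```bash
python3 -m pendant '[{"twist":[0,0,0.06],"translation":[30,-15,0],"grip":0},{"twist":[0,0,0.13],"translation":[65,-33,0],"grip":0},{"twist":[0,0,0.2],"translation":[100,-51,0],"grip":0},{"twist":[0,0,0.27],"translation":[135,-69,0],"grip":0},{"twist":[0,0,0.34],"translation":[170,-87,0],"grip":0},{"twist":[0,0,0.41],"translation":[205,-105,0],"grip":0},{"twist":[0,0,0.48],"translation":[240,-123,0],"grip":0},{"twist":[0,0,0.55],"translation":[275,-141,0],"grip":0},{"twist":[0,0,0.62],"translation":[310,-159,0],"grip":0},{"twist":[0,0,0.69],"translation":[345,-177,0],"grip":0},{"twist":[0,0,0.76],"translation":[380,-195,0],"grip":0},{"twist":[0.001,0,0.83],"translation":[410,-211,0],"grip":0},{"twist":[0.002,0,0.866],"translation":[430,-221,0],"grip":0},{"twist":[0.002,0,0.866],"translation":[435.3,-224,0],"grip":0},{"twist":[0.002,0,0.866],"translation":[435.3,-224,0],"grip":0},{"twist":[0.002,0,0.866],"translation":[435.3,-224,0],"grip":0}]'
python3 -c "
from h import *
import cv2
go((659,267,86),3.7)
cv2.imwrite('pics/w4.png',cv2.cvtColor(snapshot('wrist'),cv2.COLOR_RGB2BGR))"
```

```text
clock: 7.35
tool_pos: [659.3, 263.8, 249.2]
tcp_rot: [3.138, 0.099, -0.001]
wrist_force: [0.7, -0.4, 0.1]
finger_gap: 44.0
gripper_force: 0.0
clock 7.35 pos [659.3 263.8 249.2] F [ 0.68 -0.41  0.13]
translation [ 1.000e-01 -3.500e+00  1.632e+02] twist [ 0.0017  0.0009 -0.0017]
```

View pics/w4.png

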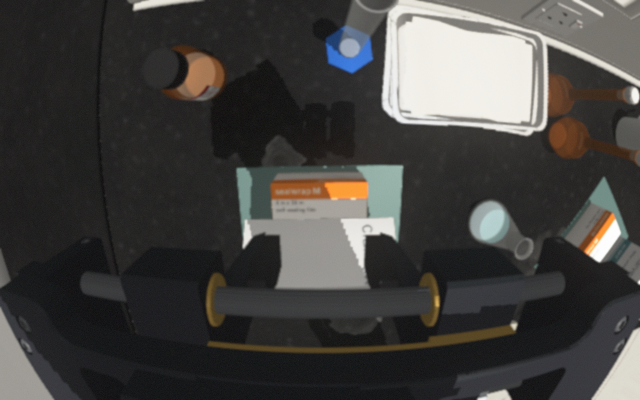

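The hanging edge is at row 219, cols 244–394, with the film box beyond it.

```bash
python3 -c "
from h import *
for p,z in(((244,220),107),((394,218),107),((272,180),60),((368,180),60)):print(wray(p,z).round())"
```

```text
[616. 342. 107.]
[628. 190. 107.]
[648. 320.  60.]
[655. 213.  60.]
```

Edge centre is about (622, 266), which leaves roughly 28 mm of clearance. Descending now.

```bash
python3 -m pendant '[{"twist":[0,0,0],"translation":[0,-1,30],"grip":0},{"twist":[0,0,0],"translation":[0,-3,60],"grip":0},{"twist":[0,0,0],"translation":[0,-3,90],"grip":0},{"twist":[0,0,0],"translation":[0,-3,120],"grip":0},{"twist":[0,0,0],"translation":[0,-3,145],"grip":0},{"twist":[0,0,0],"translation":[0,-3,157],"grip":0},{"twist":[0,0,0],"translation":[0,-3,163],"grip":0},{"twist":[0,0,0],"translation":[0,-3,163],"grip":0},{"twist":[0,0,0],"translation":[0,-3,163],"grip":0}]'
```

```text
clock: 8.3
tool_pos: [660.1, 269.0, 88.5]
tcp_rot: [-3.139, -0.1, -0.004]
wrist_force: [-0.5, 0.1, -0.1]
finger_gap: 44.3
gripper_force: 0.0
```

```bash
python3 -m pendant '[{"twist":[0,0,0],"translation":[-5,0,0],"grip":0},{"twist":[0,0,0],"translation":[-10,0,0],"grip":0},{"twist":[0,0,0],"translation":[-15,0,0],"grip":0},{"twist":[0,0,0],"translation":[-18,0,0],"grip":0},{"twist":[0,0,0],"translation":[-20,0,0],"grip":0},{"twist":[0,0,0],"translation":[-22,0,0],"grip":0},{"twist":[0,0,0],"translation":[-24,0,0],"grip":0},{"twist":[0,0,0],"translation":[-26,0,-1],"grip":0},{"twist":[0,0,0],"translation":[-28,0,-2],"grip":0},{"twist":[0,0,0],"translation":[-30,0,-3],"grip":0},{"twist":[0,0,0],"translation":[-32,0,-4],"grip":0},{"twist":[0,0,0],"translation":[-34,0,-5],"grip":0},{"twist":[0,0,0],"translation":[-36,0,-6],"grip":0},{"twist":[0,0,0],"translation":[-38,0,-7],"grip":0},{"twist":[0,0,0],"translation":[-40,0,-8],"grip":0},{"twist":[0,0,0],"translation":[-42,0,-9],"grip":0},{"twist":[0,0,0],"translation":[-44,0,-10],"grip":0}]'
python3 -m pendant '[{"twist":[0,0,0],"translation":[-2,0,-1],"grip":0},{"twist":[0,0,0],"translation":[-4,0,-2],"grip":0},{"twist":[0,0,0],"translation":[-6,0,-3],"grip":0},{"twist":[0,0,0],"translation":[-8,0,-4],"grip":0},{"twist":[0,0,0],"translation":[-10,0,-5],"grip":0},{"twist":[0,0,0],"translation":[-12,0,-6],"grip":0},{"twist":[0,0,0],"translation":[-14,0,-7],"grip":0},{"twist":[0,0,0],"translation":[-16,0,-8],"grip":0},{"twist":[0,0,0],"translation":[-18,0,-9],"grip":0},{"twist":[0,0,0],"translation":[-20,0,-10],"grip":0},{"twist":[0,0,0],"translation":[-21,0,-10],"grip":0},{"twist":[0,0,0],"translation":[-21,0,-10],"grip":0},{"twist":[0,0,0],"translation":[-21,0,-10],"grip":0}]'
python3 -c "
from h import *
import cv2
cv2.imwrite('pics/t5.png',cv2.cvtColor(cv2.resize(snapshot('scene')[150:300,200:450],None,fx=3,fy=3,interpolation=2),cv2.COLOR_RGB2BGR))"
```

```text
clock: 10.0
tool_pos: [614.9, 266.1, 97.1]
tcp_rot: [-3.14, -0.1, -0.0]
wrist_force: [0.5, 0.9, 0.5]
finger_gap: 44.2
gripper_force: 0.0
clock: 11.3
tool_pos: [594.2, 264.8, 107.0]
tcp_rot: [-3.14, -0.1, -0.0]
wrist_force: [0.2, -0.3, -1.2]
finger_gap: 44.1
gripper_force: 0.0
```

View pics/t5.png

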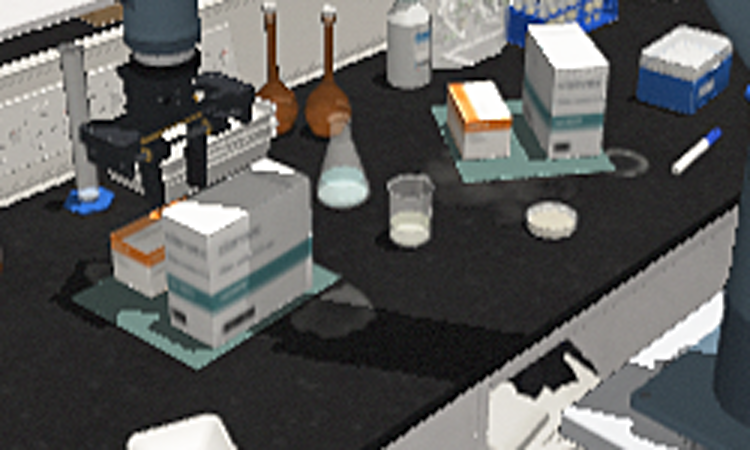

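Both cartons now stand upright (crop about (240,255) and (565,95)), and the film boxes and glassware are in place. I'll retreat and take a final check.

```bash
python3 -m pendant '[{"twist":[0,0,0],"translation":[10,0,0],"grip":0},{"twist":[0,0,0],"translation":[20,0,-10],"grip":0},{"twist":[0,0,0],"translation":[22,0,-50],"grip":0},{"twist":[0,0,0],"translation":[22,0,-90],"grip":0},{"twist":[0,0,0],"translation":[22,0,-130],"grip":0},{"twist":[0,0,0],"translation":[22,0,-145],"grip":0},{"twist":[0,0,0],"translation":[22,0,-145],"grip":0},{"twist":[0,0,0],"translation":[22,0,-145],"grip":0},{"twist":[0,0,0],"translation":[22,0,-145],"grip":0}]'
python3 -c "
from h import *
import cv2
cv2.imwrite('pics/t6.png',cv2.cvtColor(cv2.resize(snapshot('scene')[150:320,200:450],None,fx=3,fy=3,interpolation=2),cv2.COLOR_RGB2BGR))"
```

```text
clock: 12.25
tool_pos: [615.2, 265.6, 249.5]
tcp_rot: [3.138, 0.1, -0.005]
wrist_force: [-0.9, 0.9, -0.6]
finger_gap: 43.8
gripper_force: 0.0
```

View pics/t6.png

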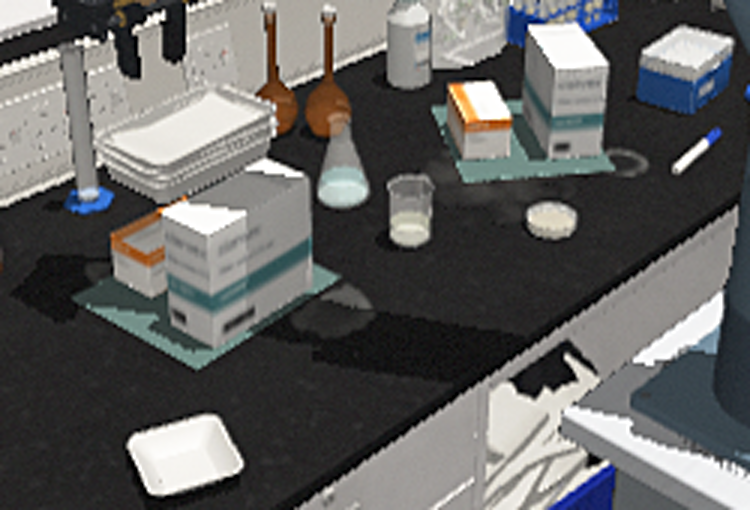

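The gripper is clear, both cartons are upright, and everything else is where it was.

```bash
python3 -c "
from workcell import *
print(job_done())"
```

```text
the job is handed in; nothing more can be done
None
```

I pushed both cartons back upright and handed the job in at about 12 s; the last picture shows both standing, the gripper clear of everything and nothing else visibly moved, but no verdict was returned.

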